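Slide the heel blank out of the row and clamp it in the sole press

ROBOT

A 6-joint arm with a two-finger parallel gripper is mounted at the origin on the work surface. World frame = base frame: x ahead of the robot, y to its left, z up, the work surface at z = 0. Lengths are in m, angles in rad, forces in N, time in s.
With the tool pointing down it reaches from about 0.35 to 0.975 m from the base axis. Payload 4.9 kg.
Tool frame: the origin (TCP) lies between the finger pads; the fingertips stand 8 mm ahead of it and the grasp point (between the pads) lies 11 mm behind it; y points along the fingers, z is the direction in which the jaws open and shut, and the axes are right-handed (so a half turn about y gives the same grasp; the last joint's range is limited). The gripper opens to 85 mm and grips with 20 to 120 N. Pads are 22 mm wide; open, the fingers measure 114 mm over their backs; the gripper's body (76 mm by 85 mm) begins 54 mm behind the grasp point. The pads swing forward as they close: fully open they stand 13 mm farther back than shut.
Start: joints at [-1.469, 0.053, 1.613, -0, 1.476, -0.119], TCP at [0.137, -0.61, 0.239] pointing down, gripper open.
Joint ranges: [-3.01, 3.01], [-1.01, 2.22], [0.06, 2.58], [-1.02, 4.17], [0.09, 2.62], [-3.14, 3.14]. Speed limits (rad/s): [2.57, 2.57, 3.14, 3.14, 3.14, 3.14].

INTERFACE

Orientations are given as a rotation vector (axis times angle).
In Python, from station import ctrl gives the robot as it stands.
- The arm moves only by the tool jog_arm, never from a script. Its argument "moves" is a list of rows, each a list of 6 numbers: the shift along the tool's x, y, z in mm, then the turn, a rotation vector about the tool's x, y, z in rad. In form: [[x, y, z, wx, wy, wz], ...]. A call has 1 to 12 rows; each row shifts and turns the commanded pose from where the row before left it, along the tool's axes as they then stand; what a row does not reach is not made up. A row lasts 1/10 s, in which the tool goes at most 50 mm and 8.59 degrees, less where a joint would pass 70% of its speed; a pose out of reach is approached as far as the arm can. A call is refused whole if a number of a shift passes 50 or a number of a turn 0.15, either way. A call with a gripper value outside its range is refused whole. "grip" is the finger opening in mm, from 0 to 85.4, set as the call begins (left out, the last holds). The fingers move at their own pace and stop on an object; "grip_force" is the grip in N (left out, the last holds). Time passes only in rows, so rows that do not move let the fingers close. It gives the time, the measured TCP pose, the force and the opening at its end, in the units of the state.
- ctrl.get_obs(): the state, without advancing time (a new reading comes with each control period).
- ctrl.get_image(name): name is "side" or "top"; returns the picture (400x640x3 uint8, red, green, blue); there is no depth.
- ctrl.camera_params(name): a dict with "fx", "fy", "cx", "cy" (pixels), "pose" (4x4, takes a point from camera to world coordinates). Camera axes: x right, y up, looking along -z (the intrinsics and any distortion apply to the point x, -y, -z); pixel columns grow to the right and rows downward; lengths in m; the calibration is good to about 2 mm. A picture is of the moment at which its call begins. camera_params takes no time and is no camera call.
- ctrl.finish_job(): hands the job in, once; it reports no verdict.
The state is a dict: "t": time; "q": joint angles; "dq": joint speeds; "effort": joint torques, N m; "tool_pos": TCP position; "tool_rot": TCP orientation; "contact_force": force on the tool from outside, world axes, zero at the start; "wrist_torque": the same for the moment, N m; "opening": finger opening in m.
Only numpy, scipy, OpenCV 4.12 (cv2) and the standard library are available. Lean on these libraries where they do the work, as an engineer would, in place of code of your own. Each camera call takes 0.05 s, during which the arm holds its last target. There are 200 camera calls.

TASK

Three tan rubber blanks lie touching in a row on the base plate in front of the shoe repairer's press. Slide the one with the rounded end straight out of the row along the plate until it lies under the middle of the press pad, front to back, without lifting it and without shifting the other two or anything else on the bench. Then turn the crank clockwise until the pad bears firmly on the blank, and let go.

Things in the scene. Friction and masses are not known exactly. Their poses are not given: they have to be found in the camera images.
- press: Screw press, fixed. Origin on the bench top below the pad's centre; x = feed direction from the row into the press, z up. Steel base plate 12 mm thick, x -200 to 90, y -150 to 150. Pillars 28 mm diameter at x 0, y +-128 (44 mm collars at the foot); crossbeam x -30 to 30 at height 165 to 205, crank on top. Open at front (-x) and back.
- pad: Pad, black rubber plate under a grey platen, x +-40, y +-105, 14 mm thick; origin: centre of its underside, 64 mm above the bench at crank 0, sinking 8 mm per rad of crank. Spring backed: 3 N at touch plus 4 N per further mm. Platen and beam bar a tool pointing straight down: lean it back 25 to 40 degrees, tip leading.
- crank (a joint): Crank angle, rad: 0 pad fully raised, grows clockwise from above to a stop at 3.75. With a blank under it the pad touches at about 3.0 and bears firmly from 3.3 on. Friction about 5 to 8 N at the handle; stays where left.
- crank_handle (a point): Centre of the crank's upright round wooden handle: 22 mm diameter, 50 mm tall, spinning freely, 65 mm from the crank's vertical axis (through the press origin). 260 mm above the bench, 27 mm above the flat arm. In the press frame it lies at -70 degrees (from +x towards +y) minus the crank angle. The screw end, 22 mm wide, stands at the axis, at most 252 mm above the bench.
- heel: Heel blank with one rounded end, tan crepe rubber, 80 mm long (x), 60 wide (y), 28 tall, about 150 g. Origin: middle of length and width, underside. Flat end at x -40, away from the press; the +x end is a half round of 30 mm radius. Lies on the base plate, x along the feed direction, in the left, middle or right place of the row, 118 to 128 mm before the pad's centre.
- block_a: Plain rectangular tan rubber blank, 80 mm (x) by 60 mm (y) by 28 mm tall, origin at the centre of its underside. Lies in the row touching its neighbour side to side; to be left where it is.
- block_b: The other plain rectangular tan rubber blank, same as block_a; to be left where it is.
- tin: Flat round polish tin, 76 mm diameter, 23 mm tall, origin at the centre of its underside. Bystander.
- hammer: Cobbler's hammer lying along its x on the bench, 260 mm long with a head 90 mm across at the +x end, 26 mm tall, origin near its middle. Bystander.
- jar: Amber glass jar with black cap, 60 mm diameter, 100 mm tall, origin at the centre of its underside. Bystander.

How it is judged:
On the way, in this order (a step that is already met when the one before it is completed fails the run):
1. the round-ended blank lies on the base plate under the middle of the pad, clear of the row (x of heel in the frame of press between -0.015 and 0.015 m and y of heel in the frame of press between -0.08 and 0.08 m and z of heel in the frame of press below 0.017 m and angle between the x axis of heel and the x axis of press, either way round below 0.4 rad), for 0.2 s.
2. the pad bears on the blank (all of step 1 and contact force between pad and heel above 6 N), for 0.2 s.
At the end, for the whole second after the job is handed in: Round-ended blank flat on the plate, middle within 15 mm of the pad's centre front to back and 80 mm sideways, turned under 0.4 rad, pad pressing on it over 6 N; blank and crank at rest. Plain blanks within 12 mm, tin, hammer and jar within 20 mm of their starts (all of step 2 and linear speed of heel below 0.01 m/s and velocity of joint crank below 0.05 rad/s and distance of each of block_a, block_b from where it was at the start of the episode below 0.012 m and distance of each of tin, hammer, jar from where it was at the start of the episode below 0.02 m); the robot touches nothing.
It fails at once if the round-ended blank is lifted more than 10 mm off the base plate (z of heel in the frame of press above 0.022 m).
It fails at once if a plain blank is shifted more than 12 mm (not (distance of block_a from where it was at the start of the episode below 0.012 m) or not (distance of block_b from where it was at the start of the episode below 0.012 m)).
It fails at once if the tin, hammer or jar is shifted more than 20 mm (not (distance of tin from where it was at the start of the episode below 0.02 m) or not (distance of hammer from where it was at the start of the episode below 0.02 m) or not (distance of jar from where it was at the start of the episode below 0.02 m)).
It also fails if it takes over 61 s, if anything falls off the work surface, if the arm or the gripper's body presses on something with over 40 N, if the wrist force passes 120 N, or if a joint passes its speed limit or range.

## Working session

There is one attempt and no reset: what is moved stays moved. The work goes in short steps, Python scripts to look and compute and a tool call to move; the robot and the scene stay as the last step left them, time stands still between calls to the robot, and variables do not carry over. Pictures are saved under pics/ and viewed, about 8 in all and at most 12, crops included, and the job is handed in when it is done.

Besides the shell and the picture viewer there is one more tool, called after ">>>" as name(argument=value, ...) on one line, values as JSON. jog_arm: Moves the arm, as the interface text tells. Its arguments: {"type":"object","properties":{"moves":{"type":"array","items":{"type":"array","items":{"type":"number"}}},"grip":{"type":"number"},"grip_force":{"type":"number"}},"required":["moves"]}

```bash
ls; mkdir -p pics
python3 - <<'E'
from station import ctrl
import cv2
for n in("top","side"):
    im=ctrl.get_image(n); cv2.imwrite(f"pics/{n}0.png",im[:,:,::-1]); p=ctrl.camera_params(n); print(n,p)
print(ctrl.get_obs())
E
```

```text
pics
top {'fx': 477.66022823436316, 'fy': 477.66022823436316, 'cx': 322.46584205485624, 'cy': 204.1644484960691, 'pose': array([[ 0.01181987,  0.98930721, -0.14536692,  0.36542053],
       [-0.99983466,  0.01370214,  0.01195396, -0.0026172 ],
       [ 0.01381798,  0.14520159,  0.9893056 ,  1.57096247],
       [ 0.        ,  0.        ,  0.        ,  1.        ]])}
side {'fx': 481.0141569444574, 'fy': 481.0141569444574, 'cx': 313.46763933183024, 'cy': 198.3531364552032, 'pose': array([[ 0.99667423,  0.05778634, -0.05745628,  0.48049549],
       [-0.0814363 ,  0.68091702, -0.72781876, -1.16222772],
       [-0.00293503,  0.73007722,  0.68335835,  1.24169266],
       [ 0.        ,  0.        ,  0.        ,  1.        ]])}
{'t': 0.1, 'q': array([-1.46902712e+00,  5.33316218e-02,  1.61416653e+00, -2.48580269e-05,
        1.47600533e+00, -1.19014515e-01]), 'dq': array([ 0.00138346, -0.0012645 , -0.00311497,  0.00041142, -0.00032293,
       -0.00074325]), 'effort': array([-6.79676086e-04, -3.94902349e+01, -3.71363461e+01, -8.98008443e-05,
        3.96042393e-03, -1.74350987e-07]), 'tool_pos': array([ 0.13679965, -0.60927608,  0.23815479]), 'tool_rot': array([-0.23330242,  2.10673196, -2.1026853 ]), 'contact_force': array([-0.63482861,  0.56781045, -0.11435357]), 'wrist_torque': array([0.07879623, 0.02787928, 0.05653946]), 'opening': 0.08531577241004165}
```

View pics/top0.png

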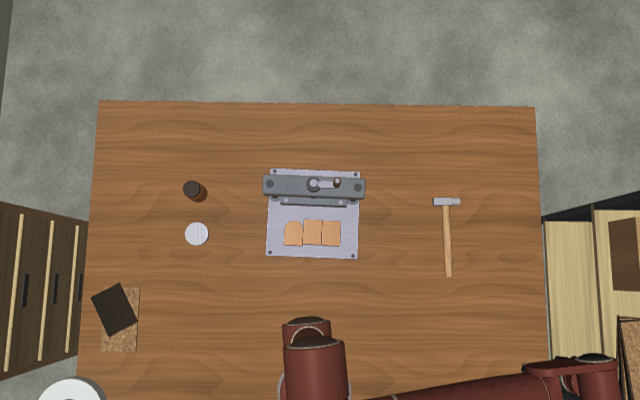

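View pics/side0.png

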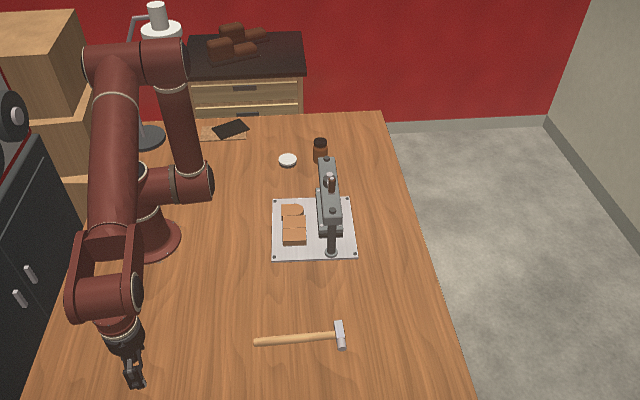

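```bash
cat > h.py <<'E'
import numpy as np, cv2
from station import ctrl
def ray(n,u,v,z):
    p=ctrl.camera_params(n);T=p["pose"]
    d=T[:3,:3]@np.array([(u-p["cx"])/p["fx"],-(v-p["cy"])/p["fy"],-1]);o=T[:3,3]
    return o+d*(z-o[2])/d[2]
def proj(n,X):
    p=ctrl.camera_params(n);T=p["pose"];c=T[:3,:3].T@(np.array(X)-T[:3,3])
    return p["cx"]-p["fx"]*c[0]/c[2], p["cy"]+p["fy"]*c[1]/c[2]
E
python3 - <<'E'
from h import *
a=cv2.imread("pics/top0.png"); b=cv2.imread("pics/side0.png")
A=cv2.resize(a[160:270,250:375],None,fx=6,fy=5.4,interpolation=cv2.INTER_CUBIC)
A=cv2.resize(a[160:270,250:375],(500,440),interpolation=cv2.INTER_CUBIC)
B=cv2.resize(b[130:270,260:370],(300*110//140*2,600-1)[:2],interpolation=cv2.INTER_CUBIC)
B=cv2.resize(b[150:270,265:365],(300,360),interpolation=cv2.INTER_CUBIC)
cv2.imwrite("pics/c1.png",np.hstack([A,np.vstack([B,np.zeros((80,300,3),np.uint8)])]))
hsv=cv2.cvtColor(a,cv2.COLOR_BGR2HSV)
roi=np.zeros(a.shape[:2],np.uint8);roi[160:270,250:375]=1
m=((hsv[...,1]<60)&(roi>0)).astype(np.uint8)
for (u,v) in((312,232),(290,235),(275,240),(240,240)):print(u,v,a[v,u],hsv[v,u])
t=((hsv[...,1]>90)&(hsv[...,2]>190)&(roi>0)).astype(np.uint8)
for nm,mm,z in(("plate",m,.012),("tan",t,.04)):
    cs,_=cv2.findContours(mm,cv2.RETR_EXTERNAL,cv2.CHAIN_APPROX_NONE)
    c=max(cs,key=cv2.contourArea);r=cv2.minAreaRect(c);print(nm,cv2.contourArea(c),r)
    for q in cv2.boxPoints(r):print(q,ray("top",*q,z).round(4))
E
```

```text
312 232 [116 155 203] [ 13 109 203]
290 235 [122 162 211] [ 13 108 211]
275 240 [184 170 171] [122  19 184]
240 240 [ 69 103 142] [ 14 131 142]
plate 8042.0 ((312.0386657714844, 213.11036682128906), (102.33809661865234, 87.69975280761719), 2.4895529747009277)
[259.01318 254.69621] [0.426  0.1823 0.012 ]
[262.82263 167.07924] [0.7166 0.1787 0.012 ]
[365.06415 171.52452] [ 0.7065 -0.1623  0.012 ]
[361.2547  259.14148] [ 0.4158 -0.1496  0.012 ]
tan 1088.5 ((311.4999694824219, 232.0), (54.99999237060547, 23.999996185302734), -0.0)
[283.99997 244.     ] [0.46   0.1003 0.04  ]
[283.99997 220.     ] [0.5371 0.1022 0.04  ]
[338.99997 220.     ] [ 0.5395 -0.0751  0.04  ]
[338.99997 244.     ] [ 0.4622 -0.0756  0.04  ]
```

View pics/c1.png

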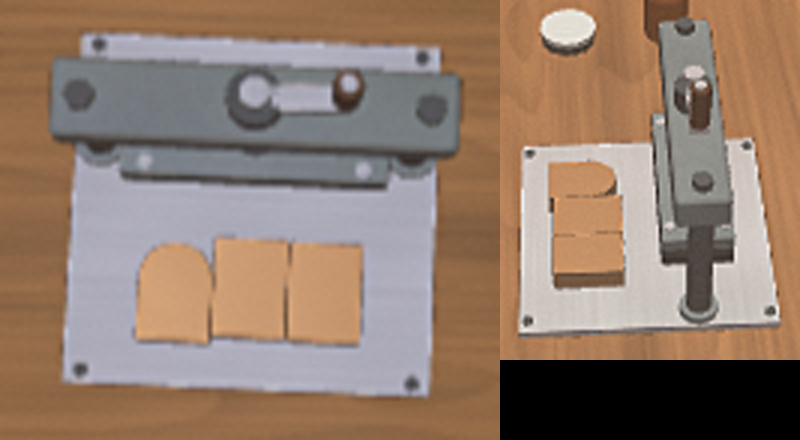

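Run:
```python
from h import *
f=lambda p,z:ray("top",250+p[0]/4-.4,160+p[1]/4-.4,z)[:2]
src=np.array([[-.2,.15],[-.2,-.15],[.09,-.15],[.09,.15]])
W=np.array([f(p,.012) for p in((65,382),(428,397),(440,45),(82,33))]);print(W.round(4), [np.linalg.norm(W[i]-W[i-1]).round(3) for i in range(4)])
H=src-src.mean(0);G=W-W.mean(0)
th=np.arctan2((H[:,0]*G[:,1]-H[:,1]*G[:,0]).sum(),(H*G).sum())
R=np.array([[np.cos(th),-np.sin(th)],[np.sin(th),np.cos(th)]])
o=W.mean(0)-R@src.mean(0);print("press",o,"yaw",th)
P=lambda p,z:(R.T@(f(p,z)-o)).round(4)
for n,p in dict(flatL=(136,341),flatR=(210,345),apex=(175,243),midL=(137,290),midR=(213,290),b1=(215,238),b2=(287,240),b3=(361,245),b4=(360,345),b5=(286,341),b6=(212,337)).items():print(n,P(p,.04))
print("handle",P((348,75),.285),"screw",P((257,85),.252),"beamcorners",[P(p,.205) for p in((53,57),(460,73),(455,153),(48,136))])
# side check: front plate corners
g=lambda p,z:(R.T@(ray("side",265+p[0]/3-.4,150+p[1]/3-.4,z)[:2]-o)).round(4)
print("side",[g(p,.012) for p in((22,147),(18,333),(280,328),(252,138))],[g(p,.04) for p in((48,164),(598-500-48,195),(53,197),(115,180))])
print("handle side", g((201,85),.285), g((201,125),.235))
a=cv2.imread("pics/top0.png")
print("tin",ray("top",196,234,.023),"jar",ray("top",192,188,.1),"hammer",ray("top",446,202,.026))
```

```text
[[ 0.425   0.1602]
 [ 0.4165 -0.1344]
 [ 0.7086 -0.144 ]
 [ 0.7143  0.1544]] [np.float64(0.289), np.float64(0.295), np.float64(0.292), np.float64(0.299)]
press [0.62109062 0.00764758] yaw -0.025178394620362143
flatL [-0.1662  0.0898]
flatR [-0.1671  0.0306]
apex [-0.0863  0.0622]
midL [-0.1253  0.0909]
midR [-0.123   0.0301]
b1 [-0.081   0.0302]
b2 [-0.0804 -0.0278]
b3 [-0.0821 -0.0876]
b4 [-0.1626 -0.0893]
b5 [-0.1616 -0.03  ]
b6 [-0.1607  0.0292]
handle [ 0.007  -0.0636] screw [ 0.0041 -0.0011] beamcorners [array([0.0281, 0.1487]), array([ 0.0281, -0.1481]), array([-0.0311, -0.1459]), array([-0.0303,  0.1491])]
side [array([-0.1959,  0.1467]), array([-0.1983, -0.1518]), array([ 0.0891, -0.1616]), array([0.0921, 0.1461])] [array([-0.1625,  0.0848]), array([-0.1605,  0.0319]), array([-0.157 ,  0.0284]), array([-0.0831,  0.0526])]
handle side [ 0.004  -0.0647] [ 0.0047 -0.0702]
tin [0.48969133 0.38653476 0.023     ] jar [0.62684098 0.3867946  0.1       ] hammer [ 0.60523515 -0.42681887  0.026     ]
```

```bash
cat >> h.py <<'E'
from scipy.spatial.transform import Rotation as Ro
O=np.array([.6211,.0076,0]);TH=-.025
RP=Ro.from_euler('z',TH)
def need(xyz_press, lean=None, yaw=0, flip=1, R=None):
    """shift (mm) and turn (rad) in present tool axes to reach press-frame pose"""
    s=ctrl.get_obs();R0=Ro.from_rotvec(s["tool_rot"]);p=s["tool_pos"]
    print("t",round(s["t"],2),"press TCP",(RP.inv().apply(p-O)*1e3).round(1),"F",s["contact_force"].round(1),"q",s["q"].round(2),"open",round(s["opening"]*1e3,1))
    print("axes in press",(RP.inv()*R0).as_matrix().round(3).tolist())
    d=RP.apply(xyz_press)+O-p
    print("shift mm tool",(R0.inv().apply(d)*1e3).round(1))
    if lean is not None:
        y=np.array([np.sin(lean),0,-np.cos(lean)]);z=np.array([0,flip,0.]);x=np.cross(y,z)
        Rt=RP*Ro.from_matrix(np.array([x,y,z]).T)
        print("turn tool",(R0.inv()*Rt).as_rotvec().round(3))
E
python3 - <<'E'
from h import *
need([-.215,.063,.20],0,flip=1);need([-.215,.063,.20],0,flip=-1)
E
```

```text
t 0.1 press TCP [-468.7 -628.8  238.2] F [-0.6  0.6 -0.1] q [-1.47  0.05  1.61 -0.    1.48 -0.12] open 85.3
axes in press [[-0.97, -0.0, 0.243], [-0.243, 0.002, -0.97], [-0.0, -1.0, -0.002]]
shift mm tool [-414.4   39.4 -609.2]
turn tool [ 0.    -2.896 -0.003]
t 0.1 press TCP [-468.7 -628.8  238.2] F [-0.6  0.6 -0.1] q [-1.47  0.05  1.61 -0.    1.48 -0.12] open 85.3
axes in press [[-0.97, -0.0, 0.243], [-0.243, 0.002, -0.97], [-0.0, -1.0, -0.002]]
shift mm tool [-414.4   39.4 -609.2]
turn tool [0.002 0.246 0.   ]
```

>>> jog_arm(moves=[[0,0,0,0,0.123,0],[0,0,0,0,0.123,0],[-30,0,-33,0,0,0],[-30,0,-33,0,0,0],[-30,0,-33,0,0,0],[-30,0,-33,0,0,0],[-30,0,-33,0,0,0],[-30,0,-33,0,0,0],[-30,0,-33,0,0,0],[-30,0,-33,0,0,0],[-20,0,-33,0,0,0],[0,0,0,0,0,0]], grip=15)

```text
t: 1.3
tool_pos: [0.406, -0.316, 0.2388]
tool_rot: [-0.022, -2.214, 2.21]
contact_force: [-0.0, -0.3, -0.6]
opening: 0.0153
```

>>> jog_arm(moves=[[0,0,-40,0,0,0],[0,0,-40,0,0,0],[0,0,-40,0,0,0],[0,0,-40,0,0,0],[0,0,-40,0,0,0],[0,0,-40,0,0,0],[0,0,-40,0,0,0],[0,0,-40,0,0,0],[0,0,-40,0,0,0],[0,0,0,0,0,0],[0,0,0,0,0,0]])

```text
t: 2.4
tool_pos: [0.4132, 0.0404, 0.239]
tool_rot: [-0.025, -2.209, 2.21]
contact_force: [0.2, 0.6, 0.2]
opening: 0.0152
```

Run:
```python
from h import *
need([-.215,.063,.12],.5,flip=-1)
```

```text
t 2.4 press TCP [-208.7   27.6  239. ] F [0.2 0.6 0.2] q [-0.08 -0.49  2.07 -0.    1.56  1.51] open 15.2
axes in press [[-1.0, -0.0, 0.001], [-0.001, -0.001, -1.0], [0.0, -1.0, 0.001]]
shift mm tool [  6.2 119.  -35.5]
turn tool [-0.     0.002  0.5  ]
```

>>> jog_arm(moves=[[2,0,-9,0,0,0.125],[2,0,-9,0,0,0.125],[2,0,-9,0,0,0.125],[0,0,-9,0,0,0.125],[12,22,0,0,0,0],[12,22,0,0,0,0],[12,22,0,0,0,0],[12,22,0,0,0,0],[10,18,0,0,0,0],[0,0,0,0,0,0],[0,0,0,0,0,0]])

```text
t: 3.5
tool_pos: [0.4084, 0.0754, 0.1178]
tool_rot: [0.524, 1.944, -1.959]
contact_force: [-0.2, 0.3, -0.3]
opening: 0.015
```

Run:
```python
from h import *
need([-.200,.063,.031],.5,flip=-1)
for n,(r0,c0) in(("top",(160,250)),("side",(150,265))):
    im=ctrl.get_image(n)[:,:,::-1]; cv2.imwrite(f"pics/{n}1.png",im)
    if n=="top":A=cv2.resize(im[160:270,250:350],(400,440),interpolation=cv2.INTER_CUBIC)
    else:B=cv2.resize(im[150:260,265:365],(400,440),interpolation=cv2.INTER_CUBIC)
cv2.imwrite("pics/c2.png",np.hstack([A,B]))
```

```text
t 3.5 press TCP [-214.3   62.5  117.8] F [-0.2  0.3 -0.3] q [ 0.02 -0.83  2.52 -0.03  0.95  1.63] open 15.0
axes in press [[-0.878, 0.479, -0.002], [0.002, -0.002, -1.0], [-0.479, -0.878, 0.001]]
shift mm tool [29.  83.1 -0.6]
turn tool [-0.002 -0.002  0.   ]
```

View pics/c2.png

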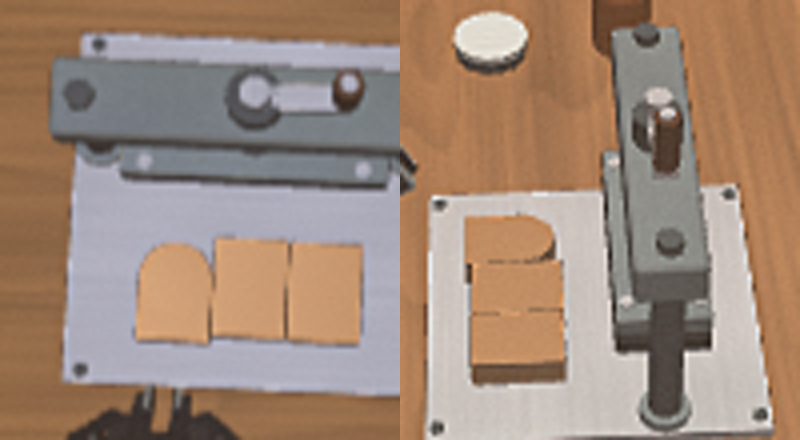

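>>> jog_arm(moves=[[5,16,0,0,0,0],[6,17,0,0,0,0],[6,17,0,0,0,0],[6,17,0,0,0,0],[6,15,0,0,0,0],[0,0,0,0,0,0],[0,0,0,0,0,0]])

```text
t: 4.3
tool_pos: [0.423, 0.0761, 0.0332]
tool_rot: [0.524, 1.943, -1.956]
contact_force: [0.4, -0.6, 0.7]
opening: 0.0153
```

Run:
```python
from h import *
need([-.180,.063,.031],.5,flip=-1)
```

```text
t 4.3 press TCP [-199.8   63.5   33.2] F [ 0.4 -0.6  0.7] q [ 0.02 -0.57  2.54 -0.03  0.67  1.63] open 15.3
axes in press [[-0.877, 0.481, -0.0], [0.0, -0.0, -1.0], [-0.481, -0.877, 0.0]]
shift mm tool [-16.3  11.4   0.5]
turn tool [-0.    -0.    -0.001]
```

>>> jog_arm(moves=[[-3,5,0,0,0,0],[-4.4,2.4,0,0,0,0],[-4.4,2.4,0,0,0,0],[-4.4,2.4,0,0,0,0],[-4.4,2.4,0,0,0,0],[-4.4,2.4,0,0,0,0],[-4.4,2.4,0,0,0,0],[-4.4,2.4,0,0,0,0],[0,0,0,0,0,0]])

```text
t: 5.2
tool_pos: [0.4629, 0.0752, 0.0291]
tool_rot: [0.523, 1.944, -1.957]
contact_force: [-0.1, 0.2, 0.4]
opening: 0.015
```

Run:
```python
from h import *
need([-.0535,.063,.030],.5,flip=-1)
for n in("top","side"):
    im=ctrl.get_image(n)[:,:,::-1]; cv2.imwrite(f"pics/{n}2.png",im)
    if n=="top":A=cv2.resize(im[160:270,250:350],(400,440),interpolation=cv2.INTER_CUBIC)
    else:B=cv2.resize(im[150:260,265:365],(400,440),interpolation=cv2.INTER_CUBIC)
cv2.imwrite("pics/c3.png",np.hstack([A,B]))
```

```text
t 5.2 press TCP [-159.8   63.6   29.1] F [-0.1  0.2  0.4] q [ 0.01 -0.4   2.44 -0.03  0.6   1.63] open 15.0
axes in press [[-0.877, 0.48, -0.0], [0.0, -0.0, -1.0], [-0.48, -0.877, -0.0]]
shift mm tool [-93.7  50.2   0.6]
turn tool [-0. -0. -0.]
```

View pics/c3.png

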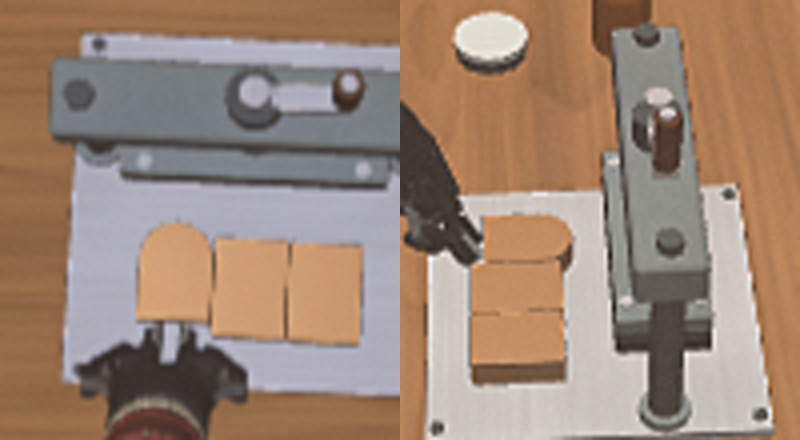

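```bash
cat >> h.py <<'E'
def tan(n,f,roi):
    a=cv2.imread(f);h=cv2.cvtColor(a,cv2.COLOR_BGR2HSV);r0,r1,c0,c1=roi
    m=np.zeros(h.shape[:2],np.uint8);m[r0:r1,c0:c1]=((h[...,1]>90)&(h[...,2]>185))[r0:r1,c0:c1]
    ys,xs=np.nonzero(m); return m
def pf(n,u,v,z): return (RP.inv().apply(ray(n,u,v,z)-O)*1e3).round(1)[:2]
E
python3 - <<'E'
from h import *
for f in("top0","top2"):
    m=tan("top",f"pics/{f}.png",(205,255,280,345))
    for c in(288,290,293,296,298,310,318,330,334):
        r=np.nonzero(m[:,c])[0]; print(f,c,r.min(),r.max(),"back",pf("top",c,r.max()+.5,.04),"front",pf("top",c,r.min()-.5,.04))
E
```

```text
top0 288 223 243 back [-161.3   76. ] front [-93.9  79.2]
top0 290 222 243 back [-161.1   69.6] front [-90.4  72.9]
top0 293 221 243 back [-160.7   60. ] front [-86.8  63.4]
top0 296 222 244 back [-163.6   50.3] front [-89.7  53.6]
top0 298 222 244 back [-163.3   43.9] front [-89.4  47.2]
top0 310 220 242 back [-155.5    5.8] front [-81.5   8.8]
top0 318 221 243 back [-157.7  -19.9] front [-83.7 -17. ]
top0 330 221 244 back [-159.5  -58.4] front [-82.3 -55.7]
top0 334 222 244 back [-159.   -71.2] front [-85.  -68.7]
top2 288 218 239 back [-148.6   76.6] front [-77.7  79.9]
top2 290 217 239 back [-148.3   70.2] front [-74.2  73.7]
top2 293 216 238 back [-144.7   60.8] front [-70.6  64.2]
top2 296 216 239 back [-147.6   51. ] front [-70.2  54.5]
top2 298 217 239 back [-147.3   44.6] front [-73.2  47.9]
top2 310 220 243 back [-158.7    5.7] front [-81.5   8.8]
top2 318 220 243 back [-157.7  -19.9] front [-80.5 -16.9]
top2 330 221 244 back [-159.5  -58.4] front [-82.3 -55.7]
top2 334 222 244 back [-159.   -71.2] front [-85.  -68.7]
```

>>> jog_arm(moves=[[-8,4.4,-0.4,0,0,0],[-8,4.4,-0.4,0,0,0],[-8,4.4,-0.4,0,0,0],[-8,4.4,-0.4,0,0,0],[-8,4.4,-0.4,0,0,0],[-8,4.4,-0.4,0,0,0],[-8,4.4,0,0,0,0],[-8,4.4,0,0,0,0],[0,0,0,0,0,0]])

```text
t: 6.2
tool_pos: [0.537, 0.0757, 0.0295]
tool_rot: [0.524, 1.943, -1.956]
contact_force: [-0.3, 0.2, 0.2]
opening: 0.0148
```

Run:
```python
from h import *
need([-.052,.066,.030],.5,flip=-1)
for n in("top","side"):
    im=ctrl.get_image(n)[:,:,::-1]; cv2.imwrite(f"pics/{n}3.png",im)
    if n=="top":A=cv2.resize(im[160:270,250:350],(400,440),interpolation=cv2.INTER_CUBIC)
    else:B=cv2.resize(im[150:260,265:365],(400,440),interpolation=cv2.INTER_CUBIC)
cv2.imwrite("pics/c4.png",np.hstack([A,B]))
```

```text
t 6.2 press TCP [-85.8  65.9  29.5] F [-0.3  0.2  0.2] q [ 0.01 -0.17  2.27 -0.03  0.54  1.63] open 14.8
axes in press [[-0.877, 0.481, -0.0], [0.0, -0.0, -1.0], [-0.481, -0.877, -0.0]]
shift mm tool [-29.9  15.8  -0.1]
turn tool [-0.    -0.    -0.002]
```

View pics/c4.png

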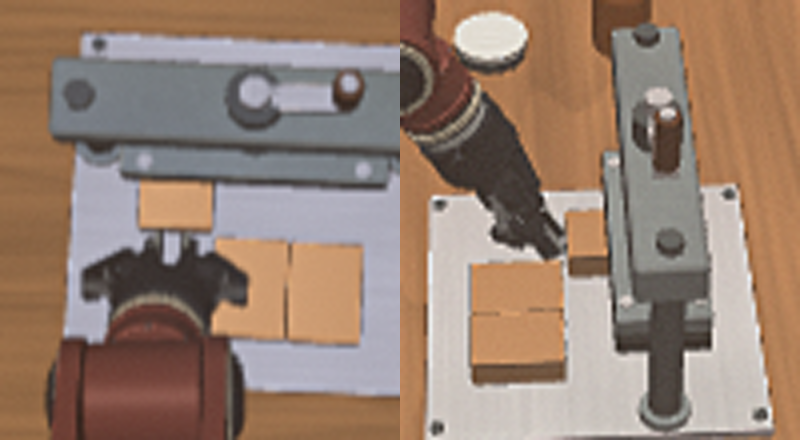

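>>> jog_arm(moves=[[-7,3.8,0,0,0,0],[-7,3.8,0,0,0,0],[-6,3.2,0,0,0,0],[-4,2.2,0,0,0,0],[-3,1.6,0,0,0,0],[-2,1,0,0,0,0],[0,0,0,0,0,0],[0,0,0,0,0,0]])

```text
t: 7.1
tool_pos: [0.5684, 0.0749, 0.0292]
tool_rot: [0.523, 1.944, -1.956]
contact_force: [-0.2, 0.3, -0.5]
opening: 0.0148
```

Run:
```python
from h import *
need([-.052,.066,.030],.5,flip=-1)
for n in("top","side"):
    cv2.imwrite(f"pics/{n}4.png",ctrl.get_image(n)[:,:,::-1])
for f in("top3","top4"):
    m=tan("top",f"pics/{f}.png",(195,225,280,304))
    for c in range(285,304,2):
        r=np.nonzero(m[:,c])[0]
        if len(r):print(f,c,r.max(),"back",pf("top",c,r.max()+.5,.04))
m=tan("s","pics/side4.png",(195,222,300,330))
for r in range(196,222,2):
    c=np.nonzero(m[r])[0]
    if len(c):print(r,c.min(),c.max(),pf("side",c.min()-.5,r,.04))
```

```text
t 7.1 press TCP [-54.3  66.   29.2] F [-0.2  0.3 -0.5] q [ 0.01 -0.08  2.19 -0.03  0.53  1.63] open 14.8
axes in press [[-0.877, 0.48, -0.0], [0.0, -0.0, -1.0], [-0.48, -0.877, 0.0]]
shift mm tool [-2.4  0.4  0. ]
turn tool [-0.    -0.    -0.001]
top3 285 215 back [-71.6  89.9]
top3 287 216 back [-74.6  83.3]
top3 289 216 back [-74.4  76.9]
top3 291 216 back [-74.1  70.4]
top3 293 215 back [-70.6  64.2]
top3 295 216 back [-73.6  57.6]
top3 297 216 back [-73.4  51.1]
top3 299 216 back [-73.1  44.7]
top3 301 216 back [-72.9  38.2]
top4 285 206 back [-42.3  91.3]
top4 287 206 back [-42.1  84.9]
top4 289 206 back [-41.8  78.4]
top4 291 206 back [-41.6  72. ]
top4 293 206 back [-41.3  65.5]
top4 295 206 back [-41.1  59. ]
top4 297 206 back [-40.8  52.6]
top4 299 206 back [-40.6  46.1]
top4 301 207 back [-43.6  39.5]
204 315 315 [-40.3  79. ]
206 315 315 [-40.9  68.6]
212 316 316 [-39.1  37.8]
216 300 304 [-96.5  21.2]
218 300 304 [-96.8  11.4]
220 300 305 [-97.2   1.6]
```

>>> jog_arm(moves=[[4,-2,0,0,0,0],[5,-15,0,0,0,0],[5,-30,0,0,0,0],[0,-45,0,0,0,0],[-10,-45,0,0,0,0],[-20,-45,0,0,0,0],[-20,-45,0,0,0,0],[-20,-45,0,0,0,-0.1],[0,-20,0,0,0,-0.13],[0,0,0,0,0,-0.13],[0,0,0,0,0,-0.14],[0,0,0,0,0,0]], grip=45)

```text
t: 8.4
tool_pos: [0.4807, 0.0769, 0.3116]
tool_rot: [-0.025, -2.207, 2.207]
contact_force: [0.1, -1.3, -0.1]
opening: 0.0453
```

```bash
cat >> h.py <<'E'
def tri(uvt,uvs):
    o=[];d=[]
    for n,q in(("top",uvt),("side",uvs)):
        a=ray(n,*q,0.);p=ctrl.camera_params(n)["pose"][:3,3];o.append(p);d.append((a-p)/np.linalg.norm(a-p))
    s=np.linalg.lstsq(np.array([d[0],-d[1]]).T,o[1]-o[0],rcond=None)[0]
    A=o[0]+s[0]*d[0];B=o[1]+s[1]*d[1];return (RP.inv().apply((A+B)/2-O)*1e3).round(1),np.linalg.norm(A-B)*1e3
E
python3 - <<'E'
from h import *
need([.007,-.064,.38],0,flip=-1)
for n in("top","side"):
    im=ctrl.get_image(n)[:,:,::-1]; cv2.imwrite(f"pics/{n}5.png",im)
    if n=="top":A=cv2.resize(im[160:215,310:350],(400,550),interpolation=cv2.INTER_CUBIC)
    else:B=cv2.resize(im[160:215,310:350],(400,550),interpolation=cv2.INTER_CUBIC)
cv2.imwrite("pics/c5.png",np.hstack([A,B]))
E
```

```text
t 8.4 press TCP [-142.1   65.8  311.6] F [ 0.1 -1.3 -0.1] q [ 0.01 -0.32  1.83 -0.    1.63  1.6 ] open 45.3
axes in press [[-1.0, -0.003, -0.001], [0.001, -0.0, -1.0], [0.003, -1.0, 0.0]]
shift mm tool [-148.9  -68.9  129.7]
turn tool [-0.    -0.001  0.003]
```

View pics/c5.png

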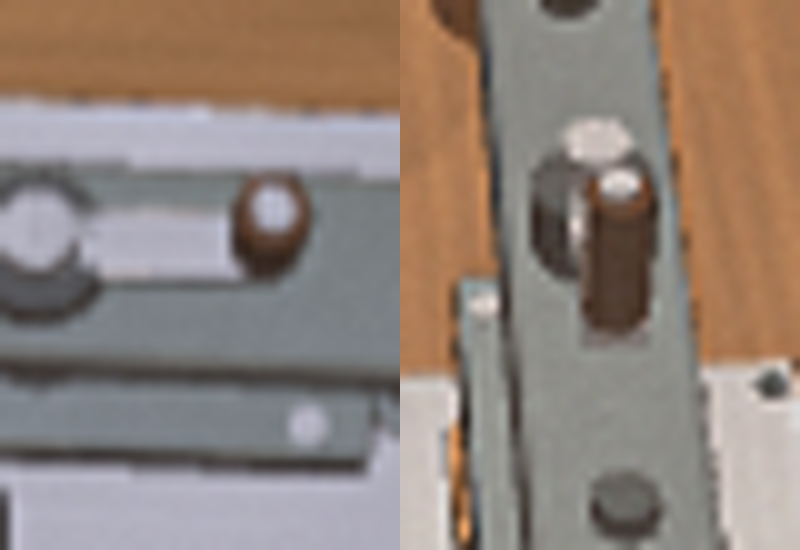

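Run:
```python
from h import *
c=lambda p,s:((310+p[0]/10-.45,160+p[1]/10-.45),(310+(s[0]-400)/10-.45,160+s[1]/10-.45))
h,e=tri(*c((272,207),(620,183)));print("handle top",h,e)
a,e=tri(*c((37,228),(597,138)));print("screw top",a,e)
d=(h-a)[:2];print("r",np.hypot(*d),"ang",np.degrees(np.arctan2(d[1],d[0])))
```

```text
handle top [  2.8 -64.1 284.6] 2.0587135895151394
screw top [  1.6   0.6 248.1] 2.3061763853826958
r 64.71112732753153 ang -88.93744894551554
```

>>> jog_arm(moves=[[0,-20,0,0,0,0],[-30,0,26,0,0,0],[-30,0,26,0,0,0],[-30,0,26,0,0,0],[-30,0,26,0,0,0],[-24,0,26,0,0,0],[0,0,0,0,0,0],[0,20,0,0,0,0]])

```text
t: 9.3
tool_pos: [0.6204, -0.0569, 0.3166]
tool_rot: [-0.037, -2.211, 2.213]
contact_force: [-0.0, 0.2, 1.1]
opening: 0.0449
```

Run:
```python
from h import *
need([.002,-.0645,.256],0,flip=-1)
```

```text
t 9.3 press TCP [  0.9 -64.5 316.6] F [-0.   0.2  1.1] q [-0.21  0.01  1.53  0.    1.59  1.39] open 44.9
axes in press [[-1.0, 0.008, -0.001], [0.001, -0.001, -1.0], [-0.008, -1.0, 0.001]]
shift mm tool [-0.6 60.6 -0. ]
turn tool [-0.001 -0.001 -0.008]
```

>>> jog_arm(moves=[[0,14,0,0,0,0],[0,14,0,0,0,0],[0,14,0,0,0,0],[0,12,0,0,0,0],[0,0,0,0,0,0],[0,0,0,0,0,0]])

```text
t: 9.9
tool_pos: [0.6198, -0.0563, 0.2587]
tool_rot: [-0.027, -2.209, 2.209]
contact_force: [0.7, -0.1, 0.6]
opening: 0.045
```

>>> jog_arm(moves=[[0,0,0,0,0,0],[0,0,0,0,0,0],[0,0,0,0,0,0],[0,0,0,0,0,0],[0,0,0,0,0,0]], grip=10, grip_force=25)

```text
t: 10.4
tool_pos: [0.6204, -0.0565, 0.2602]
tool_rot: [-0.03, -2.21, 2.21]
contact_force: [0.0, -0.1, 3.8]
opening: 0.0209
```

Run:
```python
from h import *
need([.002,-.0645,.256],0,flip=-1)
# arc rows: radius 65 from angle -89 clockwise, tool axes x=-px, z=-py
a=np.radians(-89-np.arange(0,31)*6)
P=65*np.c_[np.cos(a),np.sin(a)];print((-np.diff(P,axis=0)).round(1).tolist())
```

```text
t 10.4 press TCP [  0.9 -64.1 260.2] F [ 0.  -0.1  3.8] q [-0.21  0.04  1.6   0.    1.51  1.39] open 20.9
axes in press [[-1.0, 0.002, -0.0], [0.0, -0.0, -1.0], [-0.002, -1.0, 0.0]]
shift mm tool [-1.1  4.2  0.4]
turn tool [-0.    -0.    -0.002]
[[6.8, -0.2], [6.7, -0.9], [6.6, -1.6], [6.4, -2.3], [6.1, -3.0], [5.8, -3.6], [5.4, -4.2], [4.9, -4.7], [4.4, -5.2], [3.8, -5.6], [3.2, -6.0], [2.5, -6.3], [1.9, -6.5], [1.2, -6.7], [0.5, -6.8], [-0.2, -6.8], [-0.9, -6.7], [-1.6, -6.6], [-2.3, -6.4], [-3.0, -6.1], [-3.6, -5.8], [-4.2, -5.4], [-4.7, -4.9], [-5.2, -4.4], [-5.6, -3.8], [-6.0, -3.2], [-6.3, -2.5], [-6.5, -1.9], [-6.7, -1.2], [-6.8, -0.5]]
```

>>> jog_arm(moves=[[6.8,0,-0.2,0,0,0],[6.7,0,-0.9,0,0,0],[6.6,0,-1.6,0,0,0],[6.4,0,-2.3,0,0,0],[6.1,0,-3,0,0,0],[5.8,0,-3.6,0,0,0],[0,0,0,0,0,0]])

```text
t: 11.1
tool_pos: [0.5814, -0.0432, 0.2601]
tool_rot: [-0.029, -2.21, 2.209]
contact_force: [1.9, 1.5, 7.4]
opening: 0.0214
```

Run:
```python
from h import *
need([-.0395,-.0525,.260],0,flip=-1)
```

```text
t 11.1 press TCP [-38.5 -51.8 260.1] F [1.9 1.5 7.4] q [-0.2  -0.06  1.69  0.    1.51  1.39] open 21.4
axes in press [[-1.0, 0.002, 0.0], [-0.0, 0.001, -1.0], [-0.002, -1.0, -0.001]]
shift mm tool [1.  0.1 0.7]
turn tool [ 0.001  0.    -0.002]
```

>>> jog_arm(moves=[[5.4,0,-4.2,0,0,0],[4.9,0,-4.7,0,0,0],[4.4,0,-5.2,0,0,0],[3.8,0,-5.6,0,0,0],[3.2,0,-6,0,0,0],[2.5,0,-6.3,0,0,0],[1.9,0,-6.5,0,0,0],[1.2,0,-6.7,0,0,0],[0.5,0,-6.8,0,0,0],[-0.2,0,-6.8,0,0,0],[0,0,0,0,0,0]])

```text
t: 12.2
tool_pos: [0.5561, 0.0152, 0.2601]
tool_rot: [-0.031, -2.208, 2.213]
contact_force: [5.1, -1.3, 5.9]
opening: 0.0212
```

Run:
```python
from h import *
a=np.radians(-89-96)
need([.065*np.cos(a),.065*np.sin(a),.260],0,flip=-1)
```

```text
t 12.2 press TCP [-65.2   6.  260.1] F [ 5.1 -1.3  5.9] q [-0.11 -0.12  1.75 -0.    1.51  1.49] open 21.2
axes in press [[-1.0, 0.003, -0.0], [0.0, -0.002, -1.0], [-0.003, -1.0, 0.002]]
shift mm tool [-0.4  0.1  0.3]
turn tool [-0.002 -0.    -0.003]
```

>>> jog_arm(moves=[[-1.2,0,-6.7,0,0,0],[-1.8,0,-6.6,0,0,0],[-2.3,0,-6.4,0,0,0],[-3,0,-6.1,0,0,0],[-3.6,0,-5.8,0,0,0],[-4.2,0,-5.4,0,0,0],[-4.7,0,-4.9,0,0,0],[-5.2,0,-4.4,0,0,0],[-5.6,0,-3.8,0,0,0],[-6,0,-3.2,0,0,0],[0,0,0,0,0,0]])

```text
t: 13.3
tool_pos: [0.5939, 0.0677, 0.2601]
tool_rot: [-0.026, -2.207, 2.209]
contact_force: [0.1, 0.1, 8.0]
opening: 0.0213
```

Run:
```python
from h import *
for k in(156,182,185):
    a=np.radians(-89-k)
    need([.065*np.cos(a),.065*np.sin(a),.260],0,flip=-1)
```

```text
t 13.3 press TCP [-28.7  59.4 260.1] F [0.1 0.1 8. ] q [-0.01 -0.02  1.65 -0.    1.51  1.59] open 21.3
axes in press [[-1.0, -0.001, -0.0], [0.0, -0.001, -1.0], [0.001, -1.0, 0.001]]
shift mm tool [-1.2  0.1  0.5]
turn tool [-0.001 -0.     0.001]
t 13.3 press TCP [-28.7  59.4 260.1] F [0.1 0.1 8. ] q [-0.01 -0.02  1.65 -0.    1.51  1.59] open 21.3
axes in press [[-1.0, -0.001, -0.0], [0.0, -0.001, -1.0], [0.001, -1.0, 0.001]]
shift mm tool [-29.8   0.   -5.6]
turn tool [-0.001 -0.     0.001]
t 13.3 press TCP [-28.7  59.4 260.1] F [0.1 0.1 8. ] q [-0.01 -0.02  1.65 -0.    1.51  1.59] open 21.3
axes in press [[-1.0, -0.001, -0.0], [0.0, -0.001, -1.0], [0.001, -1.0, 0.001]]
shift mm tool [-33.2   0.   -5.4]
turn tool [-0.001 -0.     0.001]
```

>>> jog_arm(moves=[[-6,0,-2.3,0,0,0],[-6,0,-1.6,0,0,0],[-6,0,-1,0,0,0],[-6,0,-0.5,0,0,0],[-6,0,-0.1,0,0,0],[0,0,0,0,0,0],[0,0,0,0,0,0]])

```text
t: 14.0
tool_pos: [0.6234, 0.0735, 0.26]
tool_rot: [-0.024, -2.209, 2.207]
contact_force: [-2.8, 2.5, 8.5]
opening: 0.0213
```

Run:
```python
from h import *
need([.0006,.065,.260],0,flip=-1)
for n in("top","side"):
    im=ctrl.get_image(n)[:,:,::-1]; cv2.imwrite(f"pics/{n}6.png",im)
    if n=="top":A=cv2.resize(im[160:270,250:350],(400,440),interpolation=cv2.INTER_CUBIC)
    else:B=cv2.resize(im[150:260,265:365],(400,440),interpolation=cv2.INTER_CUBIC)
cv2.imwrite("pics/c6.png",np.hstack([A,B]))
```

```text
t 14.0 press TCP [  0.7  65.9 260. ] F [-2.8  2.5  8.5] q [-0.    0.05  1.58  0.    1.51  1.59] open 21.3
axes in press [[-1.0, -0.003, 0.0], [-0.0, 0.001, -1.0], [0.003, -1.0, -0.001]]
shift mm tool [0.1 0.  0.9]
turn tool [0.001 0.    0.003]
```

View pics/c6.png

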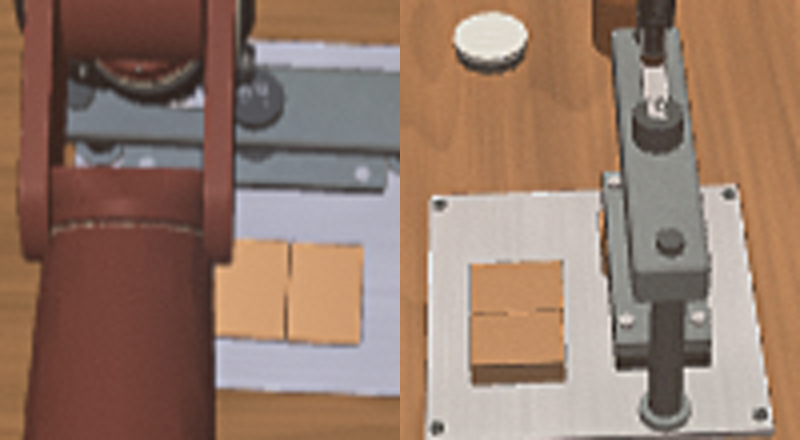

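>>> jog_arm(moves=[[0,0,0,0,0,0],[0,0,0,0,0,0],[0,0,0,0,0,0],[0,-5,0,0,0,0],[0,-15,0,0,0,0],[0,-30,0,0,0,0],[0,-40,0,0,0,0],[30,-20,0,0,0,0],[40,0,0,0,0,0],[40,0,0,0,0,0],[40,0,0,0,0,0],[0,0,0,0,0,0]], grip=45)

```text
t: 15.3
tool_pos: [0.4717, 0.0768, 0.371]
tool_rot: [-0.03, -2.21, 2.21]
contact_force: [0.8, -0.8, 0.1]
opening: 0.0447
```

Run:
```python
from h import *
need([.0006,.065,.260],0,flip=-1)
for n in("top","side"):
    im=ctrl.get_image(n)[:,:,::-1]; cv2.imwrite(f"pics/{n}7.png",im)
    if n=="top":A=cv2.resize(im[160:270,250:350],(400,440),interpolation=cv2.INTER_CUBIC)
    else:B=cv2.resize(im[150:260,265:365],(400,440),interpolation=cv2.INTER_CUBIC)
cv2.imwrite("pics/c7.png",np.hstack([A,B]))
```

```text
t 15.3 press TCP [-151.1   65.5  371. ] F [ 0.8 -0.8  0.1] q [ 0.01 -0.35  1.76  0.    1.73  1.6 ] open 44.7
axes in press [[-1.0, 0.003, 0.0], [-0.0, 0.0, -1.0], [-0.003, -1.0, -0.0]]
shift mm tool [-151.4  111.4    0.5]
turn tool [ 0.     0.    -0.003]
```

View pics/c7.png

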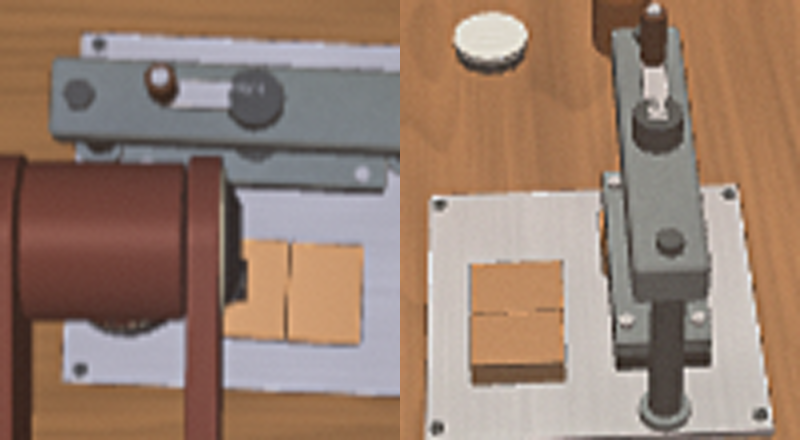

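Run:
```python
from h import *
h,e=tri((289.6,177.8),(328.4,151.9));print("handle",h,e)
d=h[:2]-[1.3,.3];a=np.degrees(np.arctan2(d[1],d[0]));print("crank",np.radians((-70-a)%360))
a=cv2.imread("pics/side0.png").astype(int);b=cv2.imread("pics/side7.png").astype(int)
D=abs(a-b).max(2)
for n,(r0,r1,c0,c1) in dict(hammer=(315,360,250,350),tin=(150,170,275,300),jar=(135,158,312,330),blocks=(216,246,280,308)).items():print(n,(D[r0:r1,c0:c1]>40).sum())
print(ctrl.finish_job())
```

```text
handle [  4.   65.4 284.6] 0.9809733553848823
crank 3.5321094020468498
hammer 0
tin 0
jar 25
blocks 16
the job is handed in; nothing more can be done
None
```

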